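# Uncap the valves, fit the handwheels, set the timer drum and start the leak test

## Task

Get the valve manifold ready and start its leak test: pull the black transit caps off the spindles and put them in the steel tray, fit every loose handwheel from the bench fully home on the square end of a valve spindle, one to a spindle, any free valve, and roll the console's numbered timer drum until the 5 stands at the top between the white index lines. Only then press the black plunger all the way down to its stop and let it come back up; the wheels must be on, the caps in the tray and the drum at 5 when you finish. Leave the other things on the bench where they are.

Things in the scene. Friction and masses are not known exactly. Their poses are not given: they have to be found in the camera images.
- wheel1: Loose cast-aluminium handwheel lying flat on the bench (two or three are there, all alike; absent ones read None), 90 to 150 g. Origin: centre of the square bore at half height; z along the bore, x and y square to the bore's flat sides. Square boss 30 x 30 mm, 20 mm high (10 either side of the origin), with a 15.2 mm square bore right through. Both faces alike; any quarter turn fits.
- wheel2: Handwheel like wheel1; may be absent. Of all: twelve-sided rim 60 mm across opposite flats, flats 16 mm wide, their middles every 30 degrees round, starting on +x; rim 12 mm high (6 either side of the origin), 6 mm thick; four spokes along x and y. It can be gripped across two opposite flats of the rim.
- wheel3: Handwheel like wheel1; may be absent. Lying on the bench, any of them stands on its boss: origin 10 mm above the bench, rim 4 to 16 mm above it.
- wheel4: Handwheel like wheel1; may be absent.
- cap1: Black plastic transit cap (20 g) standing loosely over a spindle end (two to four of the four spindles have one, the absent read None; all alike). Round, 29 mm outside, 30 mm high, open below, 23 mm bore 25 mm deep, closed top. Origin: centre of its open lower rim; z towards the closed top. On a spindle the rim is 61 mm and the top 91 mm above the bench. It lifts straight off.
- cap2: Transit cap like cap1; may be absent.
- cap3: Transit cap like cap1; may be absent.
- cap4: Transit cap like cap1; may be absent.
- tray_in (a point): Middle of the inner floor of the open steel tray for the caps, left on the bench, fixed: outside 160 (x) x 120 (y) mm, walls 4 mm thick and 32 mm high above the bench, floor 4 mm thick; x and y along its sides.
- stem1_seat (a point): Spindle of valve 1 of four alike, in a row along the aluminium manifold. Point: on the spindle axis, at the shoulder where a fitted wheel's boss rests, 62 mm above the bench; z up, x and y square to the sides of the spindle's square and turning with it. Square 14 mm across, 18 mm high above this point, then tapering to 9.6 mm at 24 mm. A wheel fully home has its origin 10 mm above this point.
- stem2_seat (a point): The same point of valve 2. The spindles stand 95 mm apart, each at any angle, and are stiff to turn (0.12 N m). Shoulder 21 mm across, on a 24 mm gland nut and a 32 mm bonnet.
- stem3_seat (a point): The same point of valve 3. The manifold bar under the valves is 44 mm wide, 360 mm long, its top 34 mm above the bench, fixed.
- stem4_seat (a point): The same point of valve 4. Beyond it at the bar's end lies a flat pressure gauge, 60 mm across, 54 mm high, its middle 64 mm from this spindle.
- timer (a joint): Angle of the numbered timer drum, rad; held by friction (0.06 N m), no clicks, end stops at -0.3 and 5.95. Numerals 0 to 9, 36 degrees apart; numeral N is at the very top, between the two white index lines, at N x 0.6283. The value grows as the drum's top is drawn along the console's -x (towards the robot).
- timer_index (a point): Point in the plane of the console's top face (70 mm above the bench), over the middle of the drum; x (away from the robot), y (left) along the console's sides. The drum's axis runs along y, 22 mm below this point. Drum body 38 mm in radius, 34 mm wide, so its top is 16 mm above this point; the black cheeks with the index lines, 11 mm high, stand 19 to 25 mm off in y.
- console: Grey console fixed to the bench, 124 (x) x 200 (y) x 70 mm, origin under its middle; drum 45 mm to -y, plunger 55 mm to +y of it. The drum has ten cross ribs, 3 mm thick, out to 45 mm radius, each midway between two numerals: with a numeral at the top, ribs stand 18 degrees either side of the top, and a fingertip fits between them and can push a rib.
- plunger_top (a point): Centre of the top of the black mushroom head (42 mm diameter, 14 mm thick) of the spring plunger that starts the test, on the same console 100 mm to the +y side of the drum; at rest 110 mm above the bench; it moves down with the head.
- plunger (a joint): How far the plunger is pressed, m: 0 at rest, 0.014 on its stop. Spring: 4 N to start, about 10 N on the stop; comes back up by itself.
- bottle: White solvent bottle with a red cap, 60 mm diameter, 150 mm high; bystander. Origin: centre of its underside.
- spanner: Steel spanner 170 mm long lying on the bench near the robot, right of its middle; bystander. Origin: centre of its underside.
- bracket1: Dark steel angle block, 40 x 30 x 28 mm, on the bench near the robot; bystander. Origin: centre of its underside.
- bracket2: Another angle block; bystander.
- reel: White sealing-tape reel, 56 mm diameter, 22 mm high, near the console; bystander. Origin: centre of its underside.
- cup: Open steel cup, 68 mm across, 75 mm high, behind the manifold; bystander. Origin: centre of its underside.
Not all that is in view belongs to the job. What is shaped like the wheel4 but red is not meant.

How it is judged (in metres and radians):
On the way, in this order (a step that is already met when the one before it is completed fails the run):
1. every cap is in the tray, every handwheel is fully home on a spindle and the drum shows 5 at the top (((horizontal distance between wheel1 and stem1_seat below 0.004 m and z of wheel1 in the frame of stem1_seat between 0.006 and 0.013 m and angle between the z axis of wheel1 and the z axis of stem1_seat, either way round below 0.1 rad) or (horizontal distance between wheel1 and stem2_seat below 0.004 m and z of wheel1 in the frame of stem2_seat between 0.006 and 0.013 m and angle between the z axis of wheel1 and the z axis of stem2_seat, either way round below 0.1 rad) or (horizontal distance between wheel1 and stem3_seat below 0.004 m and z of wheel1 in the frame of stem3_seat between 0.006 and 0.013 m and angle between the z axis of wheel1 and the z axis of stem3_seat, either way round below 0.1 rad) or (horizontal distance between wheel1 and stem4_seat below 0.004 m and z of wheel1 in the frame of stem4_seat between 0.006 and 0.013 m and angle between the z axis of wheel1 and the z axis of stem4_seat, either way round below 0.1 rad)) and ((horizontal distance between wheel2 and stem1_seat below 0.004 m and z of wheel2 in the frame of stem1_seat between 0.006 and 0.013 m and angle between the z axis of wheel2 and the z axis of stem1_seat, either way round below 0.1 rad) or (horizontal distance between wheel2 and stem2_seat below 0.004 m and z of wheel2 in the frame of stem2_seat between 0.006 and 0.013 m and angle between the z axis of wheel2 and the z axis of stem2_seat, either way round below 0.1 rad) or (horizontal distance between wheel2 and stem3_seat below 0.004 m and z of wheel2 in the frame of stem3_seat between 0.006 and 0.013 m and angle between the z axis of wheel2 and the z axis of stem3_seat, either way round below 0.1 rad) or (horizontal distance between wheel2 and stem4_seat below 0.004 m and z of wheel2 in the frame of stem4_seat between 0.006 and 0.013 m and angle between the z axis of wheel2 and the z axis of stem4_seat, either way round below 0.1 rad)) and ((horizontal distance between wheel3 and stem1_seat below 0.004 m and z of wheel3 in the frame of stem1_seat between 0.006 and 0.013 m and angle between the z axis of wheel3 and the z axis of stem1_seat, either way round below 0.1 rad) or (horizontal distance between wheel3 and stem2_seat below 0.004 m and z of wheel3 in the frame of stem2_seat between 0.006 and 0.013 m and angle between the z axis of wheel3 and the z axis of stem2_seat, either way round below 0.1 rad) or (horizontal distance between wheel3 and stem3_seat below 0.004 m and z of wheel3 in the frame of stem3_seat between 0.006 and 0.013 m and angle between the z axis of wheel3 and the z axis of stem3_seat, either way round below 0.1 rad) or (horizontal distance between wheel3 and stem4_seat below 0.004 m and z of wheel3 in the frame of stem4_seat between 0.006 and 0.013 m and angle between the z axis of wheel3 and the z axis of stem4_seat, either way round below 0.1 rad)) and ((horizontal distance between wheel4 and stem1_seat below 0.004 m and z of wheel4 in the frame of stem1_seat between 0.006 and 0.013 m and angle between the z axis of wheel4 and the z axis of stem1_seat, either way round below 0.1 rad) or (horizontal distance between wheel4 and stem2_seat below 0.004 m and z of wheel4 in the frame of stem2_seat between 0.006 and 0.013 m and angle between the z axis of wheel4 and the z axis of stem2_seat, either way round below 0.1 rad) or (horizontal distance between wheel4 and stem3_seat below 0.004 m and z of wheel4 in the frame of stem3_seat between 0.006 and 0.013 m and angle between the z axis of wheel4 and the z axis of stem3_seat, either way round below 0.1 rad) or (horizontal distance between wheel4 and stem4_seat below 0.004 m and z of wheel4 in the frame of stem4_seat between 0.006 and 0.013 m and angle between the z axis of wheel4 and the z axis of stem4_seat, either way round below 0.1 rad)) and x of cap1 in the frame of tray_in between -0.078 and 0.078 m and y of cap1 in the frame of tray_in between -0.058 and 0.058 m and z of each of cap1, cap2, cap3, cap4 in the frame of tray_in below 0.035 m and x of cap2 in the frame of tray_in between -0.078 and 0.078 m and y of cap2 in the frame of tray_in between -0.058 and 0.058 m and x of cap3 in the frame of tray_in between -0.078 and 0.078 m and y of cap3 in the frame of tray_in between -0.058 and 0.058 m and x of cap4 in the frame of tray_in between -0.078 and 0.078 m and y of cap4 in the frame of tray_in between -0.058 and 0.058 m and value of joint timer between 2.982 and 3.302 rad), for 0.2 s.
2. after that, the plunger is pressed down to its stop (value of joint plunger above 0.0125 m), for 0.1 s.
At the end, for the whole second after the job is handed in: Caps at rest inside the tray walls, under 35 mm over its floor; each handwheel on a spindle, within 4 mm of its axis, upright within 0.1 rad, origin 6 to 13 mm above the shoulder, at rest; drum at 5 within 0.16 rad (a quarter step); plunger back up (under 3 mm down) (all of step 1 and value of joint plunger below 0.003 m and linear speed of each of wheel1, wheel2, wheel3, wheel4, cap1, cap2, cap3, cap4 below 0.02 m/s); the robot touches nothing.
It fails at once if a bystander is moved more than 40 mm (distance of any of bottle, spanner, bracket1, bracket2, reel, cup from where it was at the start of the episode above 0.04 m).
It fails at once if the plunger is pressed right down while the drum does not show 5 (value of joint plunger above 0.0125 m and not (value of joint timer between 2.982 and 3.302 rad)).
Of wheel1, wheel2, wheel3, wheel4 only 2 to 3 are there at a start; the rules pass over those that are not, and their reading is None.
Of cap1, cap2, cap3, cap4 only 2 to 4 are there at a start; the rules pass over those that are not, and their reading is None.
At some moment in a run one of wheel1, wheel2, wheel3, wheel4 may be knocked a few centimetres aside while the robot is not near it.
It also fails if it takes over 210 s, if anything falls off the work surface, if the arm or the gripper's body presses on something with over 40 N, if the wrist force passes 120 N, or if a joint passes its speed limit or range.

## Robot

A 7-joint arm with a two-finger parallel gripper is mounted at the origin on the work surface. World frame = base frame: x ahead of the robot, y to its left, z up, the work surface at z = 0. Lengths are in mm, angles in rad, forces in N, time in s.
With the tool pointing down it reaches from about 400 to 875 mm from the base axis. Payload 4.4 kg.
Tool frame: the origin (TCP) lies midway between the tips of the shut fingers; the grasp point (between the pads) lies ctrl.tcp_to_grasp behind it (ctrl.tcp_to_grasp is the distance from the TCP to the grasp point, in mm); z points along the fingers, y is the line along which they close (so a half turn about z gives the same grasp; the last joint's range is limited). The gripper opens to 85 mm and grips with 20 to 120 N. Pads are 22 mm wide; open, the fingers measure 114 mm over their backs; the gripper's body (76 mm by 85 mm) begins 54 mm behind the grasp point. The pads swing forward as they close: fully open they stand 13 mm farther back than shut.
Start: joints at [1.248, 0.628, 0.038, 1.517, -0.027, 0.996, -0.02], TCP at [165.119, -628.692, 231.313] pointing down, gripper open.
Joint ranges: [-3.06, 3.06], [-0.37, 2.12], [-1.25, 1.32], [0.18, 2.47], [-1.1, 4.24], [0.23, 1.98], [-2.94, 2.94]. Speed limits (rad/s): [2.57, 2.57, 3.14, 3.14, 3.14, 3.14, 3.14].

## Interface

Orientations are given as [roll, pitch, yaw] about the fixed x, y, z axes, in that order (R = Rz(yaw) Ry(pitch) Rx(roll)).
In Python, from cell import ctrl, get_image, get_calibration, workorder, boxes_of, place_of gives the robot as it stands.
- The arm moves only by the tool play_rows, never from a script. Its argument "series" is a list that holds one entry, the list of rows, each a list of 7 numbers: the shift along the world's x, y, z in cm, then the turn, a rotation vector about the world's x, y, z in degrees, then the closure, from 0 (fully open) to 1 (shut). A call has 1 to 20 rows; each row shifts and turns the commanded pose from where the row before left it; what a row does not reach is not made up. A row lasts 1/8 s, in which the tool goes at most 62.5 mm and 10.7 degrees, less where a joint would pass 70% of its speed; a pose out of reach is approached as far as the arm can. A call with a gripper value outside its range is refused whole. The fingers move at their own pace and stop on an object; the grip force is fixed at half the most. Time passes only in rows, so rows that do not move let the fingers close. It gives the time, the measured TCP pose, the force, the opening and the grip force at its end, in the units of the state.
- ctrl.read_state(): the state, without advancing time (a new reading comes with each control period).
- get_image(name): name is "scene" or "top" or "wrist"; returns (picture, depth): 420x560x3 uint8, red, green, blue; 420x560 float32, mm along the optical axis (not along the pixel's ray), 0 where there is no reading.
- get_calibration(name): a dict with "K" (3x3 intrinsics, pixels), "R" (3x3) and "t" (3): a world point X has camera coordinates R X + t; the wrist camera has in their place "mount" (4x4, takes a point from camera to tool coordinates, whose origin is the TCP and whose axes are the flange's). Camera axes: x right, y down, z forward; pixel columns grow to the right and rows downward; lengths in mm; the calibration is good to about 2 mm. The wrist camera is an equidistant fisheye: a pixel r from the principal point sees the ray r / f radians off the axis. A picture is of the moment at which its call begins: read the wrist's pose just before it. get_calibration takes no time and is no camera call.
- workorder.finish_job(): hands the job in; it is judged then, once.
Trained networks look in the newest picture that a camera, given by its name, has taken for a name from the list of things; names that differ only in an ending like _2 or _b are one class to them, and where a whole thing is asked for, a point or a joint stands for the part that bears it (a point fixed in the world has none). Each returns a list of dicts, best first, with "p" (0 to 1); they miss things now and then, are a little off and sometimes report something else, mostly with a low value. They report only what shows in the picture. A call takes as long as a camera call. They do not tell look-alikes from the thing itself.
- boxes_of(target, camera): "pixel" ([column, row] in pixels, amid what is visible of it).
- place_of(target, camera): "pixel" ([column, row] in pixels: a listed point, or the origin of a listed thing).
The state is a dict: "clock": time; "qpos": joint angles; "qd": joint speeds; "tau": joint torques, N m; "eef_pos": TCP position; "tool_rot": TCP orientation; "force": force on the tool from outside, world axes, zero at the start; "torque": the same for the moment, N m; "width": finger opening in mm; "gripper_force": force on a finger pad.
Only numpy, scipy, OpenCV 4.12 (cv2) and the standard library are available. Lean on these libraries where they do the work, as an engineer would, in place of code of your own. Each camera call takes 0.05 s, during which the arm holds its last target. There are 200 camera calls.

## Working session

There is one attempt and no reset: what is moved stays moved. The work goes in short steps, Python scripts to look and compute and a tool call to move; the robot and the scene stay as the last step left them, time stands still between calls to the robot, and variables do not carry over. Pictures are saved under pics/ and viewed, at most 14 in all, crops included, and the job is handed in when it is done.

Besides the shell and the picture viewer there is one more tool, called after ">>>" by a JSON object that holds its "api" and its "payload", one argument or row to a line. play_rows: Moves the arm, as the interface text tells. Its arguments: {"type":"object","properties":{"series":{"type":"array"}},"required":["series"]}

```bash
mkdir -p pics; ls; python3 - <<'E'
from cell import ctrl,get_image,get_calibration
import cv2
s=ctrl.read_state();print(s,ctrl.tcp_to_grasp)
for n in("scene","top"):
    p,d=get_image(n);cv2.imwrite(f"pics/{n}0.png",cv2.resize(p[:,:,::-1],(800,600)));c=get_calibration(n);print(n,c)
print(get_calibration("wrist"))
E
```

```text
pics
{'clock': 0.0, 'qpos': array([ 1.24818398,  0.6293471 ,  0.03840048,  1.51837273, -0.02698772,
        0.99630535, -0.0200081 ]), 'qd': array([-1.74279345e-04,  9.50786557e-06,  8.02057231e-04,  8.83007478e-04,
       -1.58460420e-03, -1.83136267e-03,  5.79002971e-04]), 'tau': array([-2.47018152e-04, -5.63408697e+01,  1.22584932e+00, -1.93447798e+01,
        1.09063342e-02,  1.06571533e-02,  2.05586093e-05]), 'eef_pos': array([ 164.98672138, -628.06004254,  230.38620092]), 'tool_rot': array([-3.13967692e+00,  1.14660229e-05,  2.56844381e-01]), 'force': array([-0.39127685, -0.15786726,  0.59657312]), 'torque': array([-0.01185823, -0.04405209, -0.00280116]), 'gripper_force': 0.0, 'width': 85.2873946887899} 18.700000000000003
scene {'K': array([[385.26930099,   0.        , 278.71457895],
       [  0.        , 385.26930099, 207.22473895],
       [  0.        ,   0.        ,   1.        ]]), 'R': array([[ 0.76992174,  0.63795692,  0.01521466],
       [ 0.55425937, -0.65671468, -0.51139259],
       [-0.31625475,  0.40216514, -0.85921251]]), 't': array([-424.99948017, -253.04059735, 11
[... 201 characters left out ...]
262, -0.99983358,  0.00661168],
       [-0.98994742,  0.01590515, -0.14053871],
       [ 0.14041016, -0.00893474, -0.99005311]]), 't': array([  20.72488384,  567.12201311, 1107.62104787])}
{'K': array([[325.1922621 ,   0.        , 278.71514381],
       [  0.        , 325.1922621 , 208.38895139],
       [  0.        ,   0.        ,   1.        ]]), 'mount': array([[ 2.52023951e-04, -9.45794654e-01, -3.24765161e-01,
         8.31828336e+01],
       [ 9.99999960e-01,  1.97314988e-04,  2.01390075e-04,
        -1.50390095e-01],
       [-1.26392622e-04, -3.24765199e-01,  9.45794666e-01,
        -1.41634117e+02],
       [ 0.00000000e+00,  0.00000000e+00,  0.00000000e+00,
         1.00000000e+00]])}
```

View pics/top0.png

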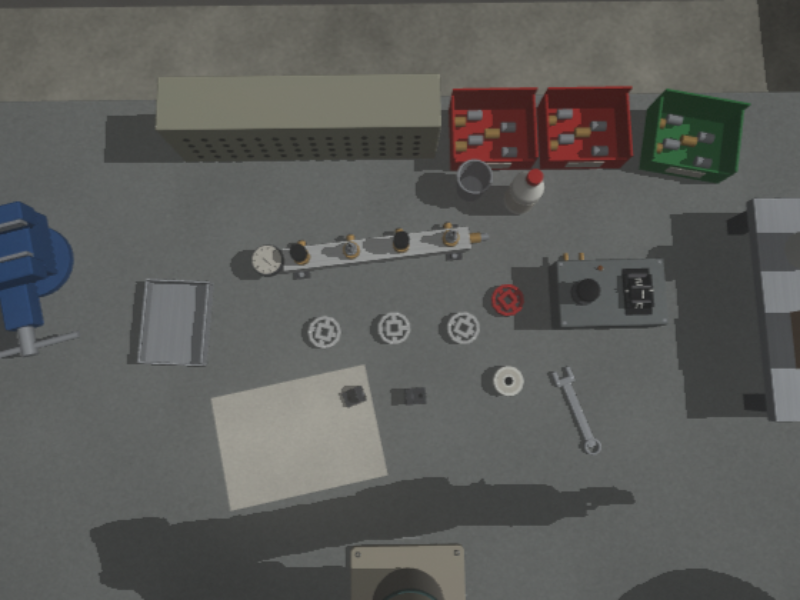

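View pics/scene0.png

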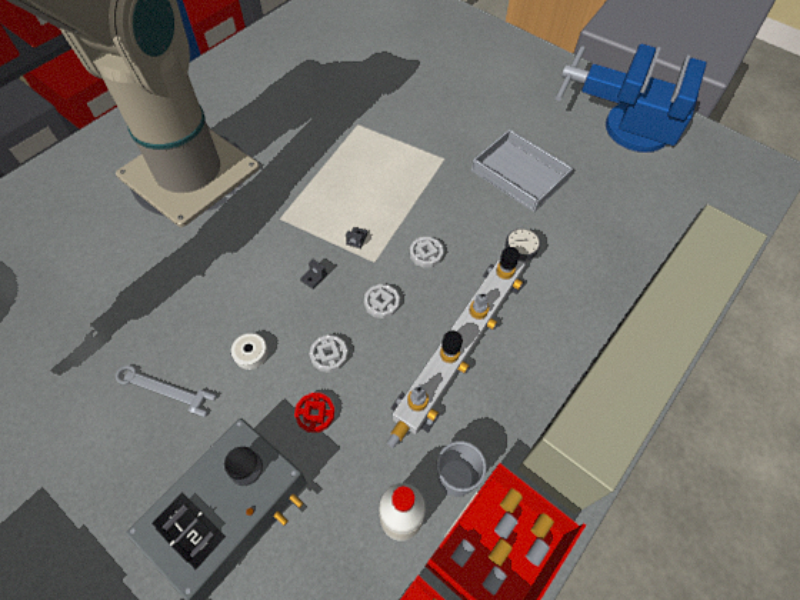

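```bash
cat > h.py <<'E'
from cell import ctrl,get_image,get_calibration,boxes_of,place_of
import numpy as np,cv2
from scipy.spatial.transform import Rotation as Ro
def wp(n,px,z):
    """pixel -> world on plane z (static cams)"""
    c=get_calibration(n);d=np.linalg.inv(c["K"])@[px[0],px[1],1.];d=c["R"].T@d;o=-c["R"].T@c["t"]
    return o+d*(z-o[2])/d[2]
def proj(n,X):
    c=get_calibration(n);x=c["K"]@(c["R"]@np.array(X,float)+c["t"]);return x[:2]/x[2]
def wpose(s=None):
    s=s or ctrl.read_state();R=Ro.from_euler("xyz",s["tool_rot"]).as_matrix()
    m=get_calibration("wrist")["mount"];return R@m[:3,:3],R@m[:3,3]+s["eef_pos"]
def ww(px,z,pose):
    K=get_calibration("wrist")["K"];v=(np.array(px,float)-K[:2,2])/K[0,0];r=np.hypot(*v)
    d=np.array([*(v/r*np.sin(r)),np.cos(r)]) if r>1e-9 else np.array([0,0,1.])
    d=pose[0]@d;return pose[1]+d*(z-pose[1][2])/d[2]
def wproj(X,pose):
    K=get_calibration("wrist")["K"];x=pose[0].T@(np.array(X,float)-pose[1]);h=np.hypot(x[0],x[1])
    return K[:2,2]+K[0,0]*np.arctan2(h,x[2])*x[:2]/h
E
python3 - <<'E'
from h import *
Z={"wheel1":10,"cap1":61,"stem1_seat":62,"tray_in":4,"timer_index":70,"plunger_top":110,"console":0,"reel":0,"cup":0,"bottle":0,"spanner":0,"bracket1":0}
for n in("top","scene"):
    get_image(n)
    for t,z in Z.items():
        print(n,t,[(round(q["p"],2),np.round(q["pixel"]).tolist(),wp(n,q["pixel"],z)[:2].round().tolist()) for q in place_of(t,n)[:7]])
E
```

```text
top wheel1 [(0.76, [275.0, 226.0], [505.0, 18.0]), (0.75, [358.0, 212.0], [540.0, -209.0]), (0.7, [226.0, 231.0], [494.0, 153.0]), (0.6, [322.0, 231.0], [491.0, -110.0])]
top cap1 [(0.66, [281.0, 166.0], [662.0, -1.0]), (0.6, [250.0, 277.0], [372.0, 84.0])]
top stem1_seat [(0.5, [249.0, 276.0], [373.0, 87.0]), (0.46, [320.0, 165.0], [663.0, -105.0])]
top tray_in [(0.91, [126.0, 226.0], [513.0, 427.0])]
top timer_index [(0.87, [448.0, 204.0], [551.0, -434.0])]
top plunger_top [(0.75, [289.0, 277.0], [372.0, -15.0]), (0.64, [411.0, 205.0], [544.0, -325.0])]
top console [(0.87, [420.0, 208.0], [550.0, -386.0])]
top reel [(0.93, [354.0, 265.0], [397.0, -197.0]), (0.19, [413.0, 205.0], [560.0, -366.0])]
top cup [(0.75, [326.0, 134.0], [766.0, -131.0])]
top bottle [(0.74, [360.0, 138.0], [754.0, -227.0]), (0.72, [123.0, 227.0], [511.0, 436.0])]
top spanner [(0.92, [404.0, 289.0], [331.0, -327.0]), (0.32, [252.0, 276.0], [372.0, 82.0])]
top bracket1 [(0.63, [252.0, 277.0], [369.0, 83.0]), (0.5, [290.0, 278.0], [364.0, -20.0])]
scene wheel1 [(0.96, [223.0, 288.0], [554.0, -197.0]), (0.92, [3
[... 342 characters left out ...]
.0, -202.0])]
scene timer_index [(0.69, [132.0, 368.0], [551.0, -426.0]), (0.54, [218.0, 197.0], [412.0, -55.0])]
scene plunger_top [(0.73, [158.0, 359.0], [588.0, -383.0]), (0.61, [166.0, 320.0], [548.0, -327.0])]
scene console [(0.57, [162.0, 359.0], [560.0, -384.0]), (0.16, [299.0, 175.0], [491.0, 160.0])]
scene reel [(0.91, [174.0, 250.0], [397.0, -203.0]), (0.52, [218.0, 193.0], [366.0, -22.0])]
scene cup [(0.69, [320.0, 332.0], [777.0, -135.0])]
scene bottle [(0.85, [281.0, 360.0], [750.0, -230.0])]
scene spanner [(0.81, [111.0, 275.0], [335.0, -337.0]), (0.52, [247.0, 166.0], [364.0, 93.0])]
scene bracket1 [(0.79, [217.0, 194.0], [367.0, -25.0]), (0.55, [247.0, 166.0], [364.0, 91.0])]
```

Two caps (800-px top view): (300,254) on valve 4 beside the gauge, and (401,240) on valve 2. Spindles at (351,249) and (451,236) are bare.

Candidates for the wheel:
- Three grey ones at (325,332), (393,328) and (463,328), which are the wanted ones.
- A red look-alike at (508,300), rejected.
- The white reel at (508,381) and the gauge at (267,261) are not wheels.

Next I'll move over the bench for a close crop.

>>> {"api": "play_rows", "payload": {
  "series": [
    [[2.5,4.4,0,0,0,-1,0],[2.5,4.4,0,0,0,-1,0],[2.5,4.4,0,0,0,-1,0],[2.5,4.4,0,0,0,-1,0],[2.5,4.4,0,0,0,-1,0],[2.5,4.4,0,0,0,-1,0],[2.5,4.4,0,0,0,-1,0],[2.5,4.4,0,0,0,-1,0],[2.5,4.4,0,0,0,-1,0],[2.5,4.4,0,0,0,-1,0],[2.5,4.4,0,0,0,-1,0],[2.5,4.4,0,0,0,-1,0],[2.5,4.4,0,0,0,-1,0],[2.5,4.4,0,0,0,-1,0],[2.5,4.4,0,0,0,-0.7,0],[0,0,0,0,0,0,0],[0,0,0,0,0,0,0]]
  ]
}}

```text
clock: 3.52
eef_pos: [539.7, 30.6, 231.2]
tool_rot: [3.141, 0.001, 0.0]
force: [-0.3, 0.0, -0.5]
width: 85.5
gripper_force: 0.0
```

```bash
python3 - <<'E'
from h import *
s=ctrl.read_state();po=wpose(s);p,d=get_image("wrist");print(s["clock"],s["eef_pos"],s["tool_rot"])
cv2.imwrite("pics/w1.png",cv2.resize(p[:,:,::-1],(800,600),interpolation=cv2.INTER_CUBIC))
for t,z in {"wheel1":10,"cap1":61,"stem1_seat":62,"bracket1":0,"reel":0}.items():
    print(t,[(round(q["p"],2),np.round(q["pixel"]).tolist(),ww(q["pixel"],z,po)[:2].round(1).tolist()) for q in place_of(t,"wrist")[:7]])
E
```

```text
3.525 [539.6668972   30.62719885 231.1586129 ] [3.14070856e+00 7.32007934e-04 1.92450952e-04]
wheel1 [(0.8, [396.0, 210.0], [496.5, -114.7]), (0.75, [294.0, 206.0], [501.6, 11.9]), (0.67, [182.0, 212.0], [493.2, 147.7]), (0.62, [458.0, 170.0], [549.7, -196.7])]
cap1 [(0.71, [119.0, 97.0], [635.2, 193.2]), (0.66, [308.0, 69.0], [653.4, 3.0])]
stem1_seat []
bracket1 [(0.68, [230.0, 295.0], [367.6, 97.1]), (0.57, [316.0, 293.0], [372.0, -21.4])]
reel [(0.71, [433.0, 272.0], [397.7, -192.3])]
```

View pics/w1.png

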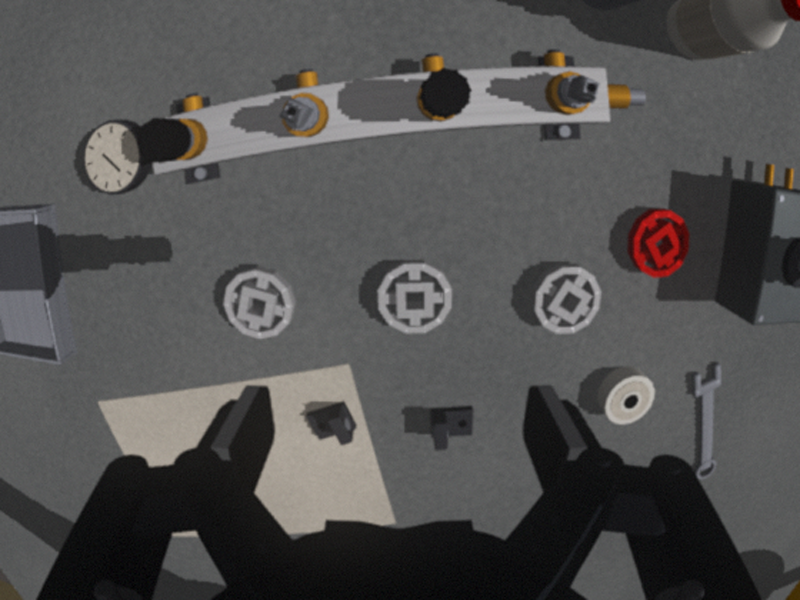

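Wrist view (800-px): three grey wheels at (258,303), (414,298) and (567,300), the red one at (660,243). Caps sit at (165,140) and (443,94), bare spindles at (300,112) and (577,92). The choice of wheels is confirmed. Caps first.

>>> {"api": "play_rows", "payload": {
  "series": [
    [[4.0,-1.0,-2.4,0,0,0,0],[4.0,-1.0,-2.4,0,0,0,0],[3.7,-1.0,-2.4,0,0,0,0],[0,0,0,0,0,0,0],[0,0,0,0,0,0,0],[0,0,0,0,0,0,0]]
  ]
}}

```text
clock: 4.58
eef_pos: [656.7, 1.7, 160.4]
tool_rot: [-3.141, -0.001, 0.001]
force: [0.2, 0.2, 0.6]
width: 85.4
gripper_force: 0.0
```

```bash
python3 - <<'E'
from h import *
s=ctrl.read_state();po=wpose(s);p,d=get_image("wrist");print(s["clock"],s["eef_pos"],s["tool_rot"])
cv2.imwrite("pics/w2.png",cv2.resize(p[:,:,::-1],(800,600),interpolation=cv2.INTER_CUBIC))
for t,z in {"cap1":61,"stem1_seat":62}.items():
    print(t,[(round(q["p"],2),np.round(q["pixel"]).tolist(),ww(q["pixel"],z,po)[:2].round(1).tolist()) for q in place_of(t,"wrist")[:7]])
E
```

```text
4.575 [656.69792189   1.74168949 160.43330749] [-3.14118755e+00 -8.93997697e-04  6.18854287e-04]
cap1 [(0.59, [280.0, 212.0], [653.8, 0.5])]
stem1_seat [(0.63, [396.0, 200.0], [665.2, -93.3]), (0.47, [418.0, 367.0], [468.3, -156.4])]
```

View pics/w2.png

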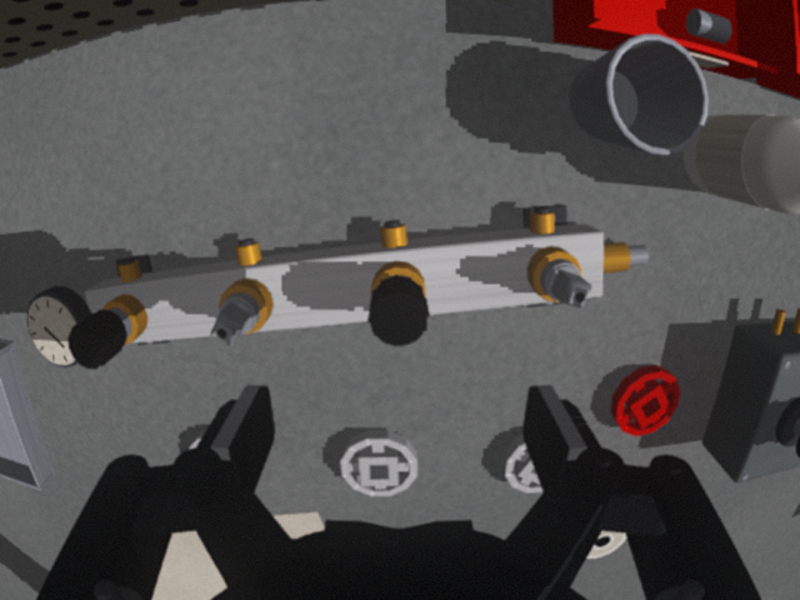

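View shows cap 2 nearly below the tool, its top disc at (398,316) in the 800-px picture; bare spindles at (240,310) and (565,280).

```bash
python3 - <<'E'
from h import *
po=wpose()
for px in [(398,316),(98,340)]: print(ww(np.array(px)*.7,91,po))
for px in [(227,332),(577,295)]: print(ww(np.array(px)*.7,86,po))
for X in[(655,0,91),(655,0,61)]: print(wproj(X,po)/.7)
E
```

```text
[658.3661181    1.70975109  91.        ]
[641.51208587 176.87637004  91.        ]
[646.76375767  92.39409554  86.        ]
[667.64347871 -90.72289618  86.        ]
[401.48541989 322.41101967]
[401.12375901 302.05051538]
```

>>> {"api": "play_rows", "payload": {
  "series": [
    [[0,0,-5,0,0,0,0],[0,0,-4.8,0,0,0,0.3],[0,0,0,0,0,0,0.5],[0,0,0,0,0,0,1],[0,0,0,0,0,0,1],[0,0,0,0,0,0,1],[0,0,0,0,0,0,1],[0,0,3,0,0,0,1],[0,0,5,0,0,0,1],[0,0,3,0,0,0,1]]
  ]
}}

```text
clock: 5.98
eef_pos: [658.4, 1.2, 174.7]
tool_rot: [-3.142, -0.004, 0.0]
force: [0.4, -0.1, -0.6]
width: 27.0
gripper_force: 59.8
```

>>> {"api": "play_rows", "payload": {
  "series": [
    [[-2.2,5.3,0,0,0,0,1],[-2.2,5.3,0,0,0,0,1],[-2.2,5.3,0,0,0,0,1],[-2.2,5.3,0,0,0,0,1],[-2.2,5.3,0,0,0,0,1],[-2.2,5.3,0,0,0,0,1],[-2.2,5.3,0,0,0,0,1],[-2.0,5.3,-4,0,0,0,1],[0,0,-6,0,0,0,1],[0,0,-5.7,0,0,0,1],[0,0,0,0,0,0,1],[0,0,0,0,0,0,0.5],[0,0,0,0,0,0,0.5],[0,0,5,0,0,0,0.5],[0,0,5,0,0,0,0.5],[0,0,5,0,0,0,0]]
  ]
}}

```text
clock: 7.98
eef_pos: [485.9, 420.6, 172.8]
tool_rot: [-3.138, -0.003, -0.0]
force: [0.5, 1.8, 0.2]
width: 59.5
gripper_force: 0.0
```

```bash
python3 - <<'E'
from h import *
s=ctrl.read_state();print(s["clock"],s["eef_pos"],s["width"])
p,d=get_image("top");cv2.imwrite("pics/t1.png",cv2.resize(p[100:300,60:330,::-1],(800,592),interpolation=cv2.INTER_CUBIC))
for t,z in {"cap1":4,"wheel1":10}.items():
    print(t,[(round(q["p"],2),np.round(q["pixel"]).tolist(),wp("top",q["pixel"],z)[:2].round(1).tolist()) for q in place_of(t,"top")[:7]])
E
```

```text
7.975 [485.89429056 420.58629255 172.83203589] 59.514421595315625
cap1 [(0.72, [322.0, 226.0], [504.5, -110.2]), (0.52, [208.0, 175.0], [653.5, 202.0]), (0.5, [129.0, 237.0], [483.1, 417.1])]
wheel1 [(0.77, [277.0, 228.0], [501.6, 12.6]), (0.74, [324.0, 232.0], [489.4, -114.0]), (0.55, [356.0, 212.0], [543.0, -204.6])]
```

View pics/t1.png

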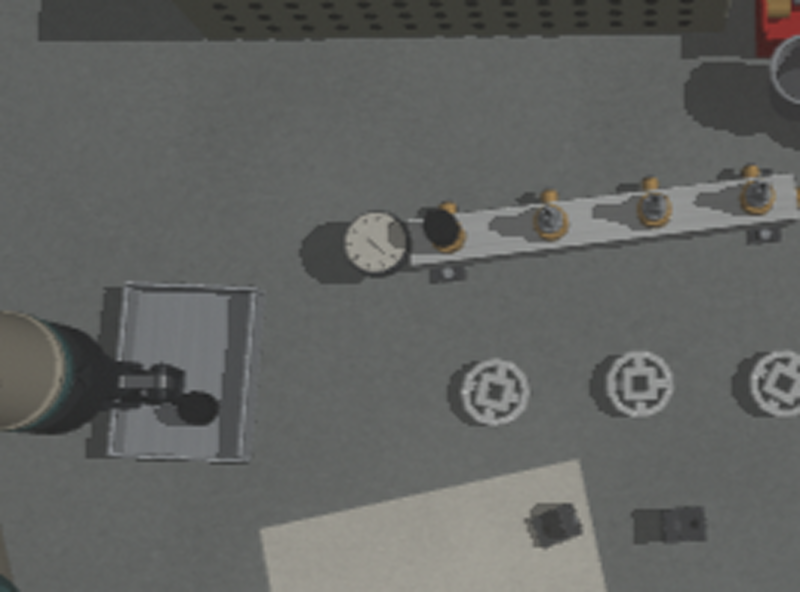

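Cap 2 stands in the tray at (195,407); cap 4 still on valve 4 at (440,228). Three wheels are unmoved.

>>> {"api": "play_rows", "payload": {
  "series": [
    [[3.0,-4.6,0,0,0,0,0],[3.0,-4.6,0,0,0,0,0],[3.0,-4.6,0,0,0,0,0],[3.0,-4.6,0,0,0,0,0],[3.2,-4.7,-1.5,0,0,0,0],[0,0,0,0,0,0,0],[0,0,0,0,0,0,0],[0,0,0,0,0,0,0]]
  ]
}}

```text
clock: 9.12
eef_pos: [636.2, 191.3, 153.7]
tool_rot: [-3.14, 0.0, 0.003]
force: [-0.8, 0.4, 0.1]
width: 85.4
gripper_force: 0.0
```

```bash
python3 - <<'E'
from h import *
s=ctrl.read_state();po=wpose(s);p,d=get_image("wrist");print(s["clock"],s["eef_pos"])
c=p[120:300,180:400];cv2.imwrite("pics/w3.png",cv2.resize(c[:,:,::-1],(733,600),interpolation=cv2.INTER_CUBIC))
print([(round(q["p"],2),q["pixel"],ww(q["pixel"],61,po)[:2]) for q in place_of("cap1","wrist")])
K=get_calibration("wrist")["K"]
m=(p.max(2)<45).astype(np.uint8)
for z,r in((91,14.5),):
  best=max(((lambda M:(m[M>0].mean()*1.0-0))(cv2.fillPoly(np.zeros_like(m),[np.array([wproj((x+r*np.cos(a),y+r*np.sin(a),z),po) for a in np.arange(0,6.28,.2)]).round().astype(int)],1)),x,y) for x in range(622,656,2) for y in range(174,206,2));print(best)
print(wproj((638,190,91),po))
E
```

```text
9.125 [636.23190914 191.26867854 153.65699318]
[(0.97, [95.5, 310.9], array([527.88042881, 377.60889877])), (0.72, [278.7, 213.0], array([635.20639499, 191.3641656 ])), (0.55, [510.0, 297.2], array([538.48436217, -58.57829828]))]Traceback (most recent call last):
  File "<stdin>", line 8, in <module>
  File "<stdin>", line 8, in <genexpr>
  File "h.py", line 18, in wproj
    K=get_calibration("wrist")["K"];x=pose[0].T@(np.array(X,float)-pose[1]);h=np.hypot(x[0],x[1])
      ~~~~~~~~~~~~~~~^^^^^^^^^
ValueError: time passes only in moves, steps and waits
```

View pics/w3.png

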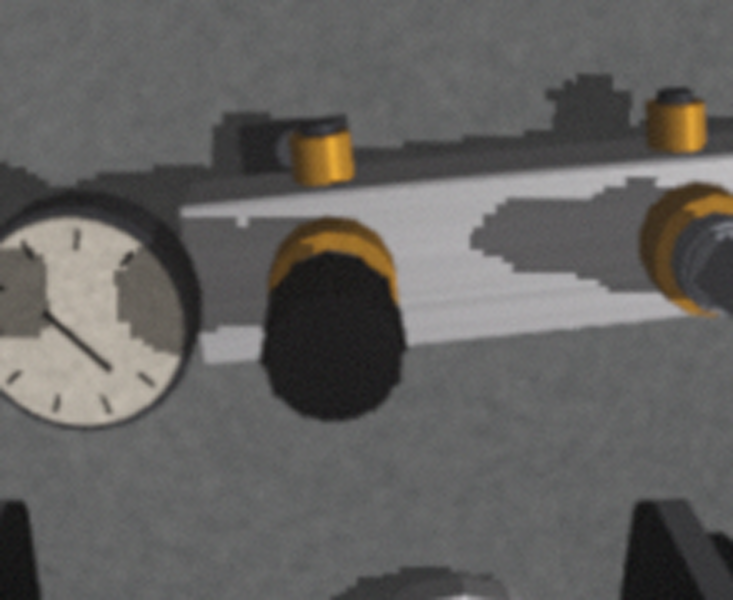

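Cap 4 is centred under the tool, its disc at about (335,345) in the crop. Grasping it and taking it to the tray.

>>> {"api": "play_rows", "payload": {
  "series": [
    [[0,0,-4.6,0,0,0,0],[0,0,-4.5,0,0,0,0.3],[0,0,0,0,0,0,0.5],[0,0,0,0,0,0,1],[0,0,0,0,0,0,1],[0,0,0,0,0,0,1],[0,0,0,0,0,0,1],[0,0,3,0,0,0,1],[0,0,5,0,0,0,1],[0,0,3,0,0,0,1],[-1.8,4.6,0,0,0,0,1],[-1.8,4.6,0,0,0,0,1],[-1.8,4.6,0,0,0,0,1],[-1.8,4.6,0,0,0,0,1],[-1.8,4.6,0,0,0,0,1]]
  ]
}}

```text
clock: 11.1
eef_pos: [546.7, 420.1, 172.8]
tool_rot: [3.141, -0.001, -0.0]
force: [0.7, -0.4, 0.7]
width: 26.6
gripper_force: 59.9
```

>>> {"api": "play_rows", "payload": {
  "series": [
    [[0,0,-5,0,0,0,1],[0,0,-5,0,0,0,1],[0,0,-5.5,0,0,0,1],[0,0,0,0,0,0,1],[0,0,0,0,0,0,0.5],[0,0,0,0,0,0,0.5],[0,0,5,0,0,0,0.5],[0,0,5,0,0,0,0.5],[-0.9,-4.6,2,0,0,0,0],[-0.9,-4.6,0,0,0,0,0],[-0.9,-4.6,0,0,0,0,0],[-0.9,-4.6,0,0,0,0,0],[-0.9,-4.6,-3.0,0,0,0,0],[-0.7,-4.2,-3.5,0,0,0,0],[0,0,0,0,0,0,0],[0,0,0,0,0,0,0],[0,0,0,0,0,0,0]]
  ]
}}

```text
clock: 13.22
eef_pos: [496.5, 149.0, 73.7]
tool_rot: [-3.14, -0.003, 0.002]
force: [-0.3, 0.0, 0.4]
width: 85.5
gripper_force: 0.0
```

```bash
cat >> h.py <<'E'
_C={n:get_calibration(n) for n in("top","scene","wrist")}
get_calibration=lambda n:_C[n]
E
python3 - <<'E'
from h import *
s=ctrl.read_state();po=wpose(s);p,d=get_image("wrist");print(s["clock"],s["eef_pos"],s["tool_rot"])
cv2.imwrite("pics/w4.png",cv2.resize(p[:,:,::-1],(800,600),interpolation=cv2.INTER_CUBIC))
np.savez("w4.npz",p=p,R=po[0],t=po[1])
print([(round(q["p"],2),q["pixel"],ww(q["pixel"],10,po)[:2]) for q in place_of("wheel1","wrist")])
E
```

```text
13.225 [496.52062757 148.97941318  73.73690078] [-3.13965537e+00 -3.48856888e-03  2.08878569e-03]
[(0.96, [277.4, 231.3], array([492.78787814, 149.95188358])), (0.74, [452.4, 218.3], array([501.93547988,  19.23322867]))]
```

View pics/w4.png

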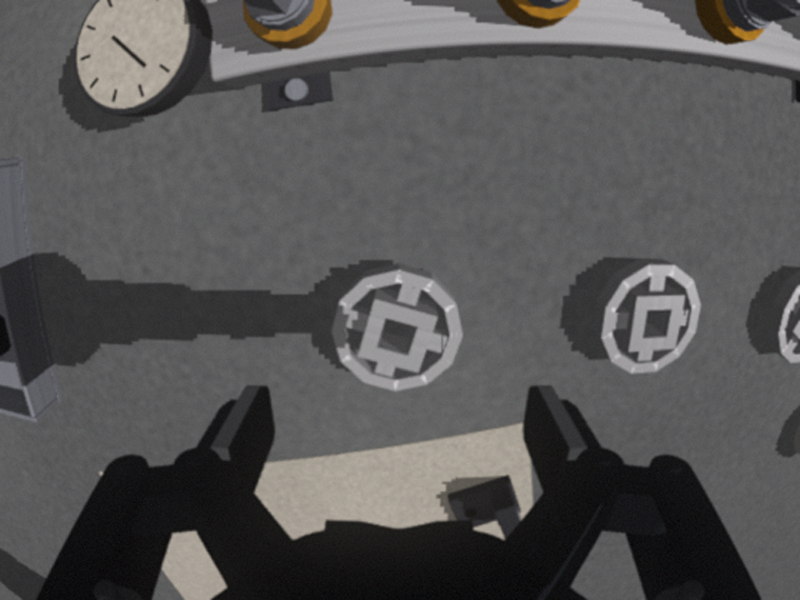

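Wheel A sits below the tool at (400,332), a second one at (652,320). Fitting wheel A's centre and yaw with a projected model.

```bash
cat >> h.py <<'E'
from scipy.ndimage import map_coordinates
from scipy.optimize import minimize
def vproj(X,pose):
    K=_C["wrist"]["K"];x=(X-pose[1])@pose[0];h=np.hypot(x[:,0],x[:,1])+1e-9
    return K[:2,2]+(K[0,0]*np.arctan2(h,x[:,2])/h)[:,None]*x[:,:2]
def wheelpts(z0=0):
    g=np.stack(np.meshgrid(np.arange(-36,36.1,.7),np.arange(-36,36.1,.7)),-1).reshape(-1,2)
    ap=np.max([g@[np.cos(a),np.sin(a)] for a in np.arange(12)*np.pi/6],0)
    sq=np.abs(g).max(1);mn=np.abs(g).min(1)
    B=[(np.c_[g[k],np.full(k.sum(),z)]) for k,z in(((ap<29.5)&(ap>24.5),z0+16),((sq<14.5)&(sq>8.3),z0+20))]
    D=[(np.c_[g[k],np.full(k.sum(),z)]) for k,z in(((ap>31)&(ap<34),z0+16),((ap<23.5)&(sq>16)&(mn>4.5),z0+14))]
    return np.vstack(B),np.vstack(D)
def fitwheel(p,pose,x0,z0=0):
    im=cv2.cvtColor(p,cv2.COLOR_RGB2GRAY).astype(float);B,D=wheelpts(z0)
    def sc(v):
        c,s=np.cos(v[2]),np.sin(v[2]);out=[]
        for P in(B,D):
            X=np.c_[v[0]+c*P[:,0]-s*P[:,1],v[1]+s*P[:,0]+c*P[:,1],P[:,2]];q=vproj(X,pose)
            out.append(map_coordinates(im,[q[:,1],q[:,0]],order=1,mode="nearest").mean())
        return out[1]-out[0]
    best=min((sc((x0[0]+dx,x0[1]+dy,a)),x0[0]+dx,x0[1]+dy,a) for dx in range(-6,7,2) for dy in range(-6,7,2) for a in np.radians(np.arange(-45,45,5)))
    r=minimize(sc,best[1:],method="Nelder-Mead",options=dict(initial_simplex=np.array(best[1:])+np.array([[0,0,0],[2,0,0],[0,2,0],[0,0,.06]])))
    return r.x[:2].round(1),np.degrees(r.x[2]).round(1),round(r.fun,1)
E
python3 - <<'E'
from h import *
f=np.load("w4.npz");po=(f["R"],f["t"])
print(fitwheel(f["p"],po,(493,150)),fitwheel(f["p"],po,(502,17)))
E
```

```text
(array([493.7, 149.7]), np.float64(-16.4), np.float64(-70.1)) (array([499.2,  17.3]), np.float64(1.6), np.float64(-78.6))
```

>>> {"api": "play_rows", "payload": {
  "series": [
    [[-0.1,0.0,0,0,0,-8.2,0],[-0.2,0.1,0,0,0,-8.3,0],[0,0,-3,0,0,0,0],[0,0,-3,0,0,0,0],[0,0,-1.2,0,0,0,0],[0,0,0,0,0,0,0],[0,0,0,0,0,0,0.3],[0,0,0,0,0,0,0.6],[0,0,0,0,0,0,1],[0,0,0,0,0,0,1],[0,0,0,0,0,0,1]]
  ]
}}

```text
clock: 14.7
eef_pos: [493.0, 148.5, 1.8]
tool_rot: [-3.14, -0.002, -0.288]
force: [-1.0, 0.5, 5.8]
width: 58.0
gripper_force: 63.6
```

>>> {"api": "play_rows", "payload": {
  "series": [
    [[0,0,2,0,0,0,1],[0,0,4,0,0,0,1],[2.5,-1,3.8,0,0,0,1],[2.5,-1,0,0,0,0,1],[2.5,-1,0,0,0,0,1],[0,0,0,0,0,0,1],[0,0,0,0,0,0,1],[0,0,0,0,0,0,1]]
  ]
}}

```text
clock: 15.7
eef_pos: [566.0, 118.7, 98.3]
tool_rot: [3.142, 0.001, -0.287]
force: [-0.0, 0.1, -1.9]
width: 58.1
gripper_force: 65.2
```

```bash
cat >> h.py <<'E'
def ortho(p,pose,c,z,half=25,sc=6):
    """rectified view at plane z; image right=+x world... rows: +y up"""
    n=int(2*half*sc);u=(np.arange(n)+.5)/sc-half;X,Y=np.meshgrid(u,-u)
    P=np.stack([c[0]+X.ravel(),c[1]+Y.ravel(),np.full(n*n,float(z))],1);q=vproj(P,pose).astype(np.float32).reshape(n,n,2)
    return cv2.remap(p,q[...,0],q[...,1],cv2.INTER_CUBIC)
def snap(name):
    s=ctrl.read_state();po=wpose(s);p,d=get_image("wrist");np.savez(name,p=p,d=d,R=po[0],t=po[1]);print(s["clock"],s["eef_pos"].round(1),s["tool_rot"].round(4));return p,d,po
E
python3 - <<'E'
from h import *
p,d,po=snap("s3.npz")
print([(round(q["p"],2),q["pixel"],ww(q["pixel"],62,po)[:2]) for q in place_of("stem1_seat","wrist")])
K=_C["wrist"]["K"];q=vproj(np.array([[648,94,80.]]),po)[0];print(q)
a=ortho(p,po,(648,94),86,25,12)
full=cv2.resize(p,(800,600))
cv2.imwrite("pics/s3.png",np.hstack([a,])[:,:,::-1])
E
```

```text
15.7 [566.  118.7  98.3] [ 3.1415e+00  1.2000e-03 -2.8680e-01]
[(0.72, [538.0, 21.9], array([665.6732597 , -94.10035518]))]Traceback (most recent call last):
  File "<stdin>", line 4, in <module>
NameError: name '_C' is not defined
```

```bash
python3 - <<'E'
from h import *
f=np.load("s3.npz");po=(f["R"],f["t"]);p=f["p"]
a=ortho(p,po,(648,94),86,25,12);b=ortho(p,po,(648,94),80,25,12)
cv2.imwrite("pics/s3.png",a[:,:,::-1])
print(vproj(np.array([[648,94,80.]]),po)[0],po[1])
E
```

```text
[279.37896373  95.78308294] [645.88698604  94.97899859 239.80467082]
```

View pics/s3.png

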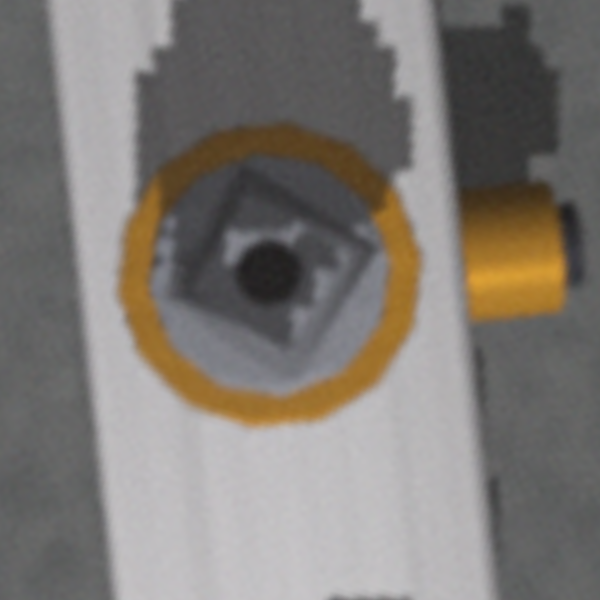

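Near-nadir view of spindle 3: centre hole at (269,271), i.e. about (645.4, 96.4), with the square turned about -29°. Fitting its edges numerically.

```bash
cat >> h.py <<'E'
def fitstem(p,pose,x0,rep=True):
    im=cv2.GaussianBlur(cv2.cvtColor(p,cv2.COLOR_RGB2GRAY).astype(np.float32),(0,0),.7)
    t=np.linspace(-.92,.92,25)
    def pts(v,h,z,off):
        c,s=np.cos(v[2]),np.sin(v[2]);L=[]
        for k in range(4):
            ck,sk=np.cos(k*np.pi/2),np.sin(k*np.pi/2);a=np.full_like(t,h+off);b=t*h
            L.append(np.c_[ck*a-sk*b,sk*a+ck*b])
        g=np.vstack(L);return np.c_[v[0]+c*g[:,0]-s*g[:,1],v[1]+s*g[:,0]+c*g[:,1],np.full(len(g),float(z))]
    def sc(v):
        tot=0
        for h,z,w in((4.8,86,1),(7,80,1)):
            q=[vproj(pts(v,h,z,o),pose) for o in(-.6,.6)]
            a,b=[map_coordinates(im,[u[:,1],u[:,0]],order=1) for u in q]
            tot-=w*np.abs((a-b).reshape(4,-1).mean(1)).clip(0,25).mean()
        return tot
    G=sorted((sc((x0[0]+dx,x0[1]+dy,a)),x0[0]+dx,x0[1]+dy,a) for dx in np.arange(-2.5,2.6,.5) for dy in np.arange(-2.5,2.6,.5) for a in np.radians(np.arange(-45,45,3)))
    r=minimize(sc,G[0][1:],method="Nelder-Mead",options=dict(initial_simplex=np.array(G[0][1:])+np.array([[0,0,0],[.5,0,0],[0,.5,0],[0,0,.05]])))
    if rep: print([(round(g[0],1),g[1],g[2],round(np.degrees(g[3]))) for g in G[:6]])
    return r.x[:2].round(2),np.degrees(r.x[2]).round(1),round(r.fun,2)
E
python3 - <<'E'
from h import *
f=np.load("s3.npz");po=(f["R"],f["t"]);p=f["p"]
x,a,s=fitstem(p,po,(645.4,96.4));print(x,a,s)
o=np.ascontiguousarray(ortho(p,po,(645.4,96.4),86,12,24))
def dr(h,z,col):
    c,s_=np.cos(np.radians(a)),np.sin(np.radians(a));R=np.array([[c,-s_],[s_,c]])
    q=np.array([[h,h],[-h,h],[-h,-h],[h,-h]])@R.T+x
    C=po[1];k=(C[2]-86)/(C[2]-z);q=C[:2]+(q-C[:2])*k   # onto plane 86
    uv=np.c_[(q[:,0]-645.4+12)*24,(12-(q[:,1]-96.4))*24];cv2.polylines(o,[uv.round().astype(int)],True,col,1)
dr(4.8,86,(255,0,0));dr(7,80,(0,255,0));cv2.imwrite("pics/s3b.png",o[:,:,::-1])
E
```

```text
[(np.float32(-32.0), np.float64(645.4), np.float64(96.4), -30), (np.float32(-32.0), np.float64(645.4), np.float64(96.4), -33), (np.float32(-31.9), np.float64(645.9), np.float64(96.4), -30), (np.float32(-31.8), np.float64(645.9), np.float64(96.4), -33), (np.float32(-30.5), np.float64(647.4), np.float64(95.4), -30), (np.float32(-30.4), np.float64(647.4), np.float64(95.4), -33)]
[645.71  96.24] -30.7 -32.97
```

View pics/s3b.png

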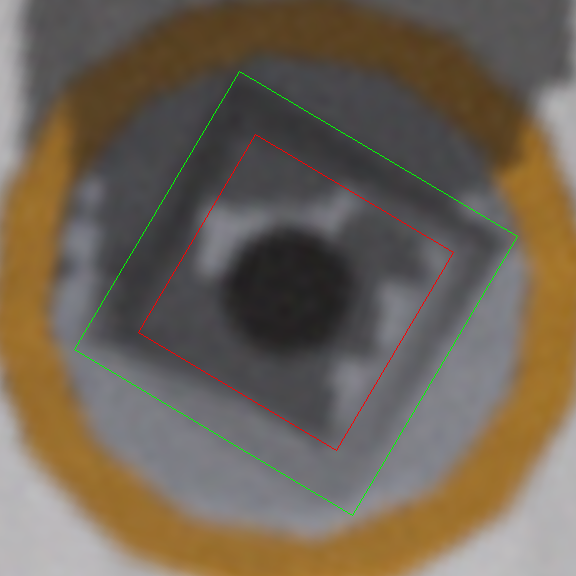

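The fit lies right on both squares: stem 3 at (645.7, 96.2), yaw -30.7°. Now fitting the held wheel in the same picture.

```bash
python3 - <<'E'
from h import *
f=np.load("s3.npz");po=(f["R"],f["t"]);p=f["p"]
for z in(94.5,96.5,98.5): print(z,fitwheel(p,po,(566.5,118.7),z))
print(vproj(np.array([[566,118.7,112]]),po))
cv2.imwrite("pics/h3.png",p[200:420,130:430,::-1])
E
```

```text
94.5 (array([565.4, 118.6]), np.float64(-16.4), np.float64(-40.3))
96.5 (array([566.2, 118.2]), np.float64(-16.0), np.float64(-39.8))
98.5 (array([567.1, 118. ]), np.float64(-16.6), np.float64(-38.5))
[[278.30334005 288.36964649]]
```

View pics/h3.png

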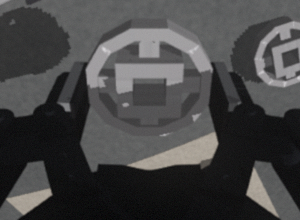

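>>> {"api": "play_rows", "payload": {
  "series": [
    [[2.6,-0.7,0,0,0,-5,1],[2.6,-0.7,0,0,0,-5,1],[2.76,-0.8,0,0,0,-4.3,1],[0,0,0,0,0,0,1],[0,0,0,0,0,0,1],[0,0,0,0,0,0,1]]
  ]
}}

```text
clock: 16.55
eef_pos: [645.5, 96.8, 98.1]
tool_rot: [3.141, 0.001, -0.536]
force: [-0.6, 0.4, -2.0]
width: 58.2
gripper_force: 65.2
```

>>> {"api": "play_rows", "payload": {
  "series": [
    [[0,-0.04,-0.8,0,0,0,1],[0,0,-0.5,0,0,0,1],[0,0,-0.4,0,0,0,1],[0,0,-0.3,0,0,0,1],[0,0,0,0,0,0,1]]
  ]
}}

```text
clock: 17.18
eef_pos: [645.7, 96.1, 77.6]
tool_rot: [3.141, 0.002, -0.537]
force: [-3.2, 0.3, -1.6]
width: 57.8
gripper_force: 65.1
```

>>> {"api": "play_rows", "payload": {
  "series": [
    [[-0.04,0,-0.5,0,0,0,1],[0,0,-0.5,0,0,0,1],[0,0,-0.3,0,0,0,1],[0,0,-0.1,0,0,0,1],[0,0,0,0,0,0,1]]
  ]
}}

```text
clock: 17.8
eef_pos: [645.6, 96.0, 63.9]
tool_rot: [3.141, 0.001, -0.537]
force: [-3.4, 2.3, -0.7]
width: 58.0
gripper_force: 65.3
```

>>> {"api": "play_rows", "payload": {
  "series": [
    [[0,0,0,0,0,0,0.4],[0,0,0,0,0,0,0],[0,0,0,0,0,0,0],[0,0,3,0,0,0,0],[0,0,5,0,0,0,0],[-3.7,-2,1,0,0,8,0],[-3.7,-2,0,0,0,8,0],[-3.7,-2,-3,0,0,8,0],[-3.6,-2,-5,0,0,8.3,0],[0,0,0,0,0,0,0],[0,0,0,0,0,0,0],[0,0,0,0,0,0,0]]
  ]
}}

```text
clock: 19.3
eef_pos: [503.2, 16.9, 77.1]
tool_rot: [-3.141, -0.004, 0.026]
force: [0.5, -0.2, -0.3]
width: 85.5
gripper_force: 0.0
```

```bash
python3 - <<'E'
from h import *
p,d,po=snap("b.npz")
q=[(round(q["p"],2),ww(q["pixel"],10,po)[:2].round()) for q in place_of("wheel1","wrist")];print(q)
print(fitwheel(p,po,(499,15)),fitwheel(p,po,(497,-113)),fitwheel(p,po,(645.7,96.2),62))
E
```

```text
19.3 [503.2  16.9  77.1] [-3.1415 -0.0043  0.0264]
[(0.73, array([502.,  15.])), (0.66, array([ 499., -113.])), (0.55, array([ 550., -199.]))]
(array([499.2,  17.1]), np.float64(1.6), np.float64(-77.8)) (array([ 497.5, -114.6]), np.float64(-29.0), np.float64(-78.4)) (array([645.4,  95.8]), np.float64(-30.6), np.float64(-31.3))
```

>>> {"api": "play_rows", "payload": {
  "series": [
    [[-0.4,0,-3,0,0,0,0],[0,0,-3,0,0,0,0],[0,0,-1.5,0,0,0,0],[0,0,0,0,0,0,0.3],[0,0,0,0,0,0,0.6],[0,0,0,0,0,0,1],[0,0,0,0,0,0,1],[0,0,0,0,0,0,1]]
  ]
}}

```text
clock: 20.4
eef_pos: [497.4, 16.4, 1.9]
tool_rot: [-3.141, -0.002, 0.026]
force: [-1.0, -0.5, 7.2]
width: 57.9
gripper_force: 65.4
```

>>> {"api": "play_rows", "payload": {
  "series": [
    [[0,0,2,0,0,0,1],[0,0,4,0,0,0,1],[2.5,-0.6,3.8,0,0,0,1],[2.5,-0.6,0,0,0,0,1],[2.5,-0.6,0,0,0,0,1],[0,0,0,0,0,0,1],[0,0,0,0,0,0,1],[0,0,0,0,0,0,1]]
  ]
}}

```text
clock: 21.4
eef_pos: [570.3, -1.3, 98.8]
tool_rot: [-3.141, 0.002, 0.027]
force: [-0.5, 0.2, -1.8]
width: 58.5
gripper_force: 65.3
```

```bash
python3 - <<'E'
from h import *
p,d,po=snap("s2.npz");s=ctrl.read_state();e=s["eef_pos"]
print(s["width"],s["gripper_force"])
q=[(round(q["p"],2),ww(q["pixel"],62,po)[:2].round()) for q in place_of("stem1_seat","wrist")];print(q)
for c in((656,2),(655.5,0.5)): print(fitstem(p,po,c))
print(fitwheel(p,po,e[:2],e[2]-1.8))
E
```

```text
21.4 [570.3  -1.3  98.8] [-3.1414e+00  1.6000e-03  2.6900e-02]
58.19315187752685 65.29362826579018
[(0.66, array([667., -93.]))]
[(np.float32(-37.4), np.float64(656.0), np.float64(2.0), -9), (np.float32(-36.7), np.float64(656.0), np.float64(2.0), -6), (np.float32(-36.4), np.float64(655.5), np.float64(2.0), -12), (np.float32(-36.3), np.float64(655.5), np.float64(2.0), -9), (np.float32(-36.2), np.float64(656.0), np.float64(1.5), -6), (np.float32(-36.1), np.float64(656.0), np.float64(2.0), -12)]
(array([655.86,   1.94]), np.float64(-9.4), np.float64(-37.79))
[(np.float32(-37.4), np.float64(656.0), np.float64(2.0), -9), (np.float32(-36.7), np.float64(656.0), np.float64(2.0), -6), (np.float32(-36.4), np.float64(655.5), np.float64(2.0), -12), (np.float32(-36.3), np.float64(655.5), np.float64(2.0), -9), (np.float32(-36.2), np.float64(656.0), np.float64(1.5), -6), (np.float32(-36.1), np.float64(656.0), np.float64(2.0), -12)]
(array([655.86,   1.94]), np.float64(-9.4), np.float64(-37.79))
(array([572.8,  -1.2]), np.float64(1.6), np.float64(-40.1))
```

>>> {"api": "play_rows", "payload": {
  "series": [
    [[2.8,0.1,0,0,0,-4,1],[2.8,0.1,0,0,0,-4,1],[2.74,0.16,0,0,0,-3,1],[0,0,0,0,0,0,1],[0,0,0,0,0,0,1],[0,0,0,0,0,0,1]]
  ]
}}

```text
clock: 22.25
eef_pos: [653.8, 1.9, 98.9]
tool_rot: [3.141, 0.001, -0.165]
force: [-0.4, 0.3, -1.2]
width: 58.1
gripper_force: 65.3
```

>>> {"api": "play_rows", "payload": {
  "series": [
    [[0,0.02,-0.9,0,0,0,1],[0,0,-0.5,0,0,0,1],[0,0,-0.4,0,0,0,1],[0,0,-0.3,0,0,0,1],[0,0,0,0,0,0,1]]
  ]
}}

```text
clock: 22.88
eef_pos: [654.3, 2.2, 77.5]
tool_rot: [3.141, 0.002, -0.166]
force: [-0.8, -0.5, -2.1]
width: 57.9
gripper_force: 65.3
```

>>> {"api": "play_rows", "payload": {
  "series": [
    [[0,0,-0.5,0,0,0,1],[0,0,-0.5,0,0,0,1],[0,0,-0.35,0,0,0,1],[0,0,0,0,0,0,1],[0,0,0,0,0,0,0.4],[0,0,0,0,0,0,0],[0,0,0,0,0,0,0],[0,0,3,0,0,0,0],[0,0,5,0,0,0,0],[-3.9,-2.9,1,0,0,-6.5,0],[-3.9,-2.9,0,0,0,-6.5,0],[-3.9,-2.9,-3,0,0,-6.5,0],[-3.9,-2.9,-5,0,0,0,0],[0,0,0,0,0,0,0],[0,0,0,0,0,0,0],[0,0,0,0,0,0,0]]
  ]
}}

```text
clock: 24.88
eef_pos: [505.5, -110.3, 80.7]
tool_rot: [-3.14, -0.004, -0.504]
force: [0.1, 0.3, 0.3]
width: 85.4
gripper_force: 0.0
```

```bash
python3 - <<'E'
from h import *
p,d,po=snap("c.npz")
q=[(round(q["p"],2),ww(q["pixel"],10,po)[:2].round()) for q in place_of("wheel1","wrist")];print(q)
print(fitwheel(p,po,(497,-114)),fitwheel(p,po,(655.9,1.9),62))
E
```

```text
24.875 [ 505.5 -110.3   80.7] [-3.1399 -0.0036 -0.5043]
[(0.79, array([687.,  59.])), (0.78, array([ 499., -117.]))]
(array([ 497.4, -115. ]), np.float64(-28.5), np.float64(-78.6)) (array([656.2,   1.3]), np.float64(-7.3), np.float64(-30.9))
```

>>> {"api": "play_rows", "payload": {
  "series": [
    [[-0.65,-0.45,-3,0,0,0,0],[0,0,-3,0,0,0,0],[0,0,-1.9,0,0,0,0],[0,0,0,0,0,0,0.3],[0,0,0,0,0,0,0.6],[0,0,0,0,0,0,1],[0,0,0,0,0,0,1],[0,0,0,0,0,0,1],[0,0,2,0,0,0,1],[0,0,4,0,0,0,1],[3.2,2.1,3.8,0,0,0,1],[3.2,2.1,0,0,0,0,1],[3.2,2.1,0,0,0,0,1],[0,0,0,0,0,0,1],[0,0,0,0,0,0,1],[0,0,0,0,0,0,1]]
  ]
}}

```text
clock: 26.98
eef_pos: [591.3, -53.5, 98.5]
tool_rot: [3.14, 0.001, -0.508]
force: [-0.2, -0.5, -0.6]
width: 57.8
gripper_force: 65.0
```

```bash
python3 - <<'E'
from h import *
p,d,po=snap("s1.npz");s=ctrl.read_state();e=s["eef_pos"]
print(s["width"],s["gripper_force"])
for c in((666,-92.4),(667,-93)): print(fitstem(p,po,c))
for z in(1.8,0.8):print(fitwheel(p,po,e[:2],e[2]-z))
E
```

```text
26.975 [591.3 -53.5  98.5] [ 3.1404e+00  1.1000e-03 -5.0760e-01]
57.85778773597018 64.9706528428942
[(np.float32(-37.9), np.float64(666.5), np.float64(-92.9), -15), (np.float32(-37.4), np.float64(666.5), np.float64(-92.4), -18), (np.float32(-36.9), np.float64(666.5), np.float64(-92.4), -15), (np.float32(-36.9), np.float64(666.5), np.float64(-92.9), -12), (np.float32(-36.7), np.float64(666.5), np.float64(-92.9), -18), (np.float32(-36.3), np.float64(666.5), np.float64(-92.4), -21)]
(array([666.37, -92.68]), np.float64(-16.6), np.float64(-38.72))
[(np.float32(-38.2), np.float64(666.5), np.float64(-92.5), -18), (np.float32(-37.6), np.float64(666.5), np.float64(-92.5), -15), (np.float32(-37.1), np.float64(666.5), np.float64(-93.0), -15), (np.float32(-36.5), np.float64(666.5), np.float64(-93.0), -12), (np.float32(-36.4), np.float64(666.5), np.float64(-92.5), -21), (np.float32(-36.1), np.float64(666.0), np.float64(-92.5), -18)]
(array([666.37, -92.68]), np.float64(-16.6), np.float64(-38.72))
(array([591.2, -54. ]), np.float64(-29.0), np.float64(-44.0))
(array([591.6, -54.3]), np.float64(-29.0), np.float64(-43.0))
```

>>> {"api": "play_rows", "payload": {
  "series": [
    [[2.5,-1.3,0,0,0,4,1],[2.5,-1.3,0,0,0,4,1],[2.5,-1.28,0,0,0,4.4,1],[0,0,0,0,0,0,1],[0,0,0,0,0,0,1],[0,0,0,0,0,0,1]]
  ]
}}

```text
clock: 27.78
eef_pos: [666.5, -90.5, 98.6]
tool_rot: [-3.142, 0.001, -0.289]
force: [-0.0, 0.3, -1.3]
width: 57.8
gripper_force: 65.0
```

```bash
python3 -c "
from h import *
for i in range(3): get_image('wrist');print(ctrl.read_state()['eef_pos'])"
```

```text
[666.69850423 -90.49407093  98.73090639]
[666.90153007 -90.54593163  98.76599998]
[667.08498933 -90.59445422  98.81895868]
```

>>> {"api": "play_rows", "payload": {
  "series": [
    [[-0.04,-0.18,-0.4,0,0,0,1],[0,0,-0.5,0,0,0,1],[0,0,-0.5,0,0,0,1],[0,0,-0.4,0,0,0,1],[0,0,-0.3,0,0,0,1],[0,0,0,0,0,0,1]]
  ]
}}

```text
clock: 28.68
eef_pos: [666.6, -92.8, 77.2]
tool_rot: [3.141, 0.001, -0.289]
force: [-1.5, 0.8, -2.3]
width: 57.8
gripper_force: 65.0
```

>>> {"api": "play_rows", "payload": {
  "series": [
    [[0,0,-0.5,0,0,0,1],[0,0,-0.5,0,0,0,1],[0,0,-0.35,0,0,0,1],[0,0,0,0,0,0,1],[0,0,0,0,0,0,0.4],[0,0,0,0,0,0,0],[0,0,0,0,0,0,0],[0,0,3,0,0,0,0],[0,0,5,0,0,0,0],[0,0,2,0,0,0,0]]
  ]
}}

```text
clock: 29.92
eef_pos: [669.7, -93.6, 168.2]
tool_rot: [-3.141, -0.007, -0.29]
force: [-0.3, 0.1, 0.3]
width: 85.3
gripper_force: 0.0
```

>>> {"api": "play_rows", "payload": {
  "series": [
    [[-1,-3.6,0,0,0,9,0],[-1,-3.6,0,0,0,9,0],[-1,-3.6,0,0,0,9,0],[-1,-3.6,0,0,0,9,0],[-1,-3.6,0,0,0,9,0],[-1,-3.6,0,0,0,9,0],[-1,-3.6,0,0,0,9,0],[-1,-3.6,0,0,0,9,0],[-1,-3.6,0,0,0,9,0],[-1,-3.6,0,0,0,9,0],[-1,-3.6,0,0,0,9,0],[-0.5,-2.4,0,0,0,7.6,0],[0,0,0,0,0,0,0],[0,0,0,0,0,0,0]]
  ]
}}

```text
clock: 31.68
eef_pos: [553.1, -511.3, 164.4]
tool_rot: [3.141, -0.001, 1.57]
force: [-0.3, -0.1, -0.2]
width: 85.3
gripper_force: 0.0
```

```bash
python3 - <<'E'
from h import *
p,d,po=snap("d.npz")
print({t:[(round(q["p"],2),ww(q["pixel"],z,po)[:2].round(1)) for q in place_of(t,"wrist")] for t,z in(("timer_index",70),("plunger_top",110))})
a=ortho(p,po,(551,-400),86,75,5)[:, :]
cv2.imwrite("pics/d.png",cv2.resize(a,(600,600))[:,:,::-1])
E
```

```text
31.675 [ 553.1 -511.3  164.4] [ 3.1406e+00 -1.2000e-03  1.5700e+00]
{'timer_index': [(0.96, array([ 556.1, -429.8]))], 'plunger_top': []}
```

View pics/d.png

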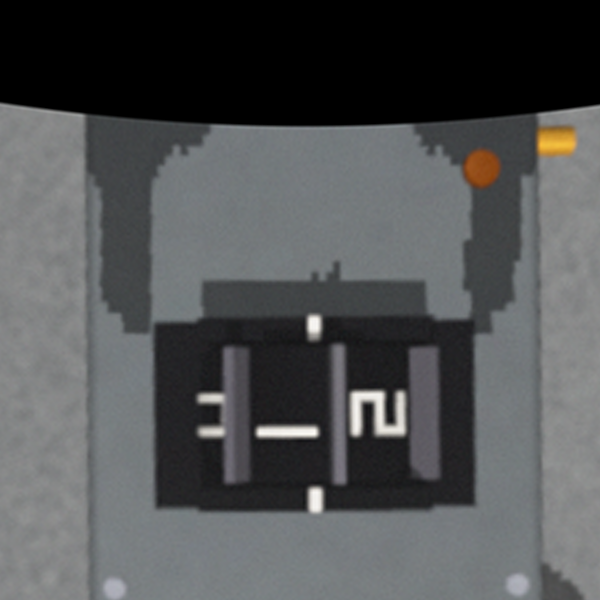

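Drum view: index lines at px x≈315 (world x≈554.9, y≈-428.8). The rib near the top is at px 338 (+7°), with "1" left of it and "2" right, so the drum reads about 1.3. I'll push with one fingertip, ending each push with a rib at -18°.

>>> {"api": "play_rows", "payload": {
  "series": [
    [[0,4.1,-2,0,0,0,0],[-0.4,4.15,-3,0,0,0,0],[0,0,-2,0,0,0,0],[0,0,0,0,0,0,0],[0,0,0,0,0,0,0]]
  ]
}}

```text
clock: 32.45
eef_pos: [548.7, -432.0, 95.1]
tool_rot: [3.14, 0.002, 1.569]
force: [-0.3, -0.8, 0.5]
width: 85.0
gripper_force: 0.0
```

>>> {"api": "play_rows", "payload": {
  "series": [
    [[0.1,0.3,-2,0,0,0,0],[0,0,-1.1,0,0,0,0],[0,0,0,0,0,0,0],[-0.6,0,0,0,0,0,0],[-0.5,0,0.25,0,0,0,0],[-0.65,0,0.4,0,0,0,0],[-0.75,0,0.35,0,0,0,0],[-0.6,0,0.15,0,0,0,0],[-0.65,0,0,0,0,0,0],[-0.65,0,0,0,0,0,0],[-0.6,0,0,0,0,0,0],[0,0,0,0,0,0,0],[0,0,0,0,0,0,0]]
  ]
}}

```text
clock: 34.08
eef_pos: [498.3, -427.4, 74.4]
tool_rot: [-3.14, -0.0, 1.571]
force: [0.2, -0.4, -0.1]
width: 85.6
gripper_force: 0.0
```

>>> {"api": "play_rows", "payload": {
  "series": [
    [[0.4,0,3,0,0,0,0],[2.5,0,4,0,0,0,0],[0,0,0,0,0,0,0],[0,0,0,0,0,0,0],[0,0,0,0,0,0,0]]
  ]
}}

```text
clock: 34.7
eef_pos: [526.4, -427.3, 143.2]
tool_rot: [-3.138, -0.001, 1.571]
force: [0.3, 0.3, 0.2]
width: 85.5
gripper_force: 0.0
```

```bash
python3 - <<'E'
from h import *
f=np.load("d.npz")
def prof(p,po):
    a=ortho(p,po,(555,-429),91,36,4).mean(2);a=a[120:168].mean(0);return a.reshape(-1,4).mean(1).round().astype(int).tolist()
print(prof(f["p"],(f["R"],f["t"])))
p,d,po=snap("d2.npz");print(prof(p,po))
a=ortho(p,po,(555,-429),86,40,10);cv2.imwrite("pics/d2.png",cv2.resize(a,(400,400))[:,:,::-1])
E
```

```text
[35, 36, 35, 35, 35, 34, 43, 79, 97, 100, 102, 103, 118, 127, 110, 100, 81, 76, 76, 59, 34, 53, 74, 74, 75, 75, 76, 77, 77, 77, 78, 77, 77, 78, 78, 77, 53, 32, 35, 58, 99, 121, 110, 68, 132, 210, 191, 102, 67, 80, 159, 206, 160, 79, 75, 137, 193, 148, 64, 83, 95, 94, 94, 95, 96, 84, 47, 34, 34, 35, 34, 35]
34.7 [ 526.4 -427.3  143.2] [-3.1384e+00 -1.3000e-03  1.5706e+00]
[58, 39, 39, 39, 47, 62, 59, 35, 42, 86, 96, 76, 63, 77, 113, 117, 103, 98, 91, 68, 59, 42, 32, 94, 159, 150, 95, 74, 73, 92, 156, 179, 133, 79, 77, 81, 123, 171, 154, 66, 30, 43, 51, 66, 94, 103, 92, 74, 69, 68, 72, 96, 120, 108, 69, 64, 64, 56, 60, 77, 82, 85, 87, 87, 84, 70, 41, 31, 32, 32, 31, 53]
```

View pics/d2.png

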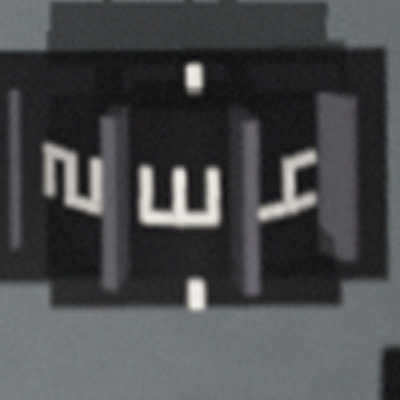

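Drum now reads about 3.15: the "3" is at px 178 against the index at 194, with ribs at -24° and +12.6°. Push calibration: the end TCP x should be 502.5. Two more pushes.

>>> {"api": "play_rows", "payload": {
  "series": [
    [[0.4,-0.1,-4,0,0,0,0],[0,0,-2.8,0,0,0,0],[0,0,0,0,0,0,0],[-0.6,0,0,0,0,0,0],[-0.6,0,0,0,0,0,0],[-0.6,0,0,0,0,0,0],[-0.6,0,0,0,0,0,0],[-0.3,0,0,0,0,0,0],[0,0,0,0,0,0,0],[0,0,0,0,0,0,0]]
  ]
}}

```text
clock: 36.0
eef_pos: [504.4, -428.3, 76.3]
tool_rot: [-3.14, -0.001, 1.571]
force: [-0.4, -0.3, 0.0]
width: 85.4
gripper_force: 0.0
```

>>> {"api": "play_rows", "payload": {
  "series": [
    [[0.2,0,2,0,0,0,0],[3.1,0,0,0,0,0,0],[0,0,0,0,0,0,0],[0,0,-2.1,0,0,0,0],[0,0,0,0,0,0,0],[-0.6,0,0,0,0,0,0],[-0.6,0,0,0,0,0,0],[-0.6,0,0,0,0,0,0],[-0.6,0,0,0,0,0,0],[-0.6,0,0,0,0,0,0],[-0.5,0,0,0,0,0,0],[0,0,0,0,0,0,0],[0,0,0,0,0,0,0]]
  ]
}}

```text
clock: 37.62
eef_pos: [502.3, -428.3, 75.4]
tool_rot: [-3.14, -0.001, 1.571]
force: [-0.3, 1.2, 0.1]
width: 85.4
gripper_force: 0.0
```

>>> {"api": "play_rows", "payload": {
  "series": [
    [[0.2,0,3,0,0,0,0],[5,0,4,0,0,0,0],[0,0,0,0,0,0,0],[0,0,0,0,0,0,0],[0,0,0,0,0,0,0]]
  ]
}}

```text
clock: 38.25
eef_pos: [551.8, -428.5, 143.3]
tool_rot: [-3.138, -0.001, 1.57]
force: [-0.8, 0.5, -0.7]
width: 85.4
gripper_force: 0.0
```

```bash
python3 - <<'E'
from h import *
p,d,po=snap("d3.npz")
print([(round(q["p"],2),ww(q["pixel"],110,po)[:2].round(1)) for q in place_of("plunger_top","wrist")])
a=cv2.resize(ortho(p,po,(555,-429),86,40,10),(400,400))
t,_=get_image("top");print([(round(q["p"],2),wp("top",q["pixel"],4)[:2].round(1)) for q in place_of("cap1","top")])
t=cv2.resize(t[140:270,90:350],(800,400)[:2] if 0 else (400,200),interpolation=cv2.INTER_CUBIC)
s,_=get_image("scene");s=cv2.resize(s[80:300,240:400],(290,400),interpolation=cv2.INTER_CUBIC)
cv2.imwrite("pics/d3.png",np.hstack([a,np.vstack([t,np.zeros((200,400,3),np.uint8)])])[:,:,::-1] if 0 else np.hstack([a,s])[:,:,::-1])
E
```

```text
38.25 [ 551.8 -428.5  143.3] [-3.1381e+00 -1.0000e-03  1.5702e+00]
[(0.56, array([ 553.5, -329.1]))]
[(0.74, array([ 752.4, -233.5])), (0.65, array([544.1, 417.7])), (0.55, array([482.3, 421.7]))]
```

View pics/d3.png

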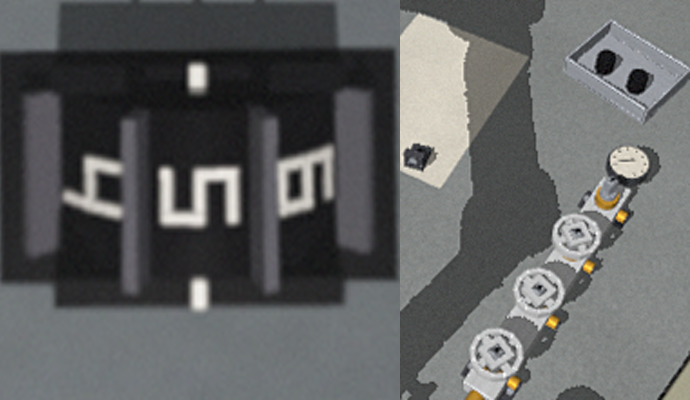

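The "5" stands between the index lines (px 200). Both caps are in the tray and three wheels are on spindles 1–3. Checking seating heights from depth.

```bash
python3 - <<'E'
from h import *
c=get_calibration("scene");p,d=get_image("scene")
v,u=np.mgrid[:420,:560];X=(np.stack([(u-c["K"][0,2])/c["K"][0,0]*d,(v-c["K"][1,2])/c["K"][1,1]*d,d],-1)-c["t"])@c["R"]
for n,s in(("3",(645.7,96.2)),("2",(655.9,1.9)),("1",(666.4,-92.7))):
    r=np.hypot(X[...,0]-s[0],X[...,1]-s[1])
    for lo,hi in((25,29),(10,13)):
        m=(r>lo)&(r<hi)&(X[...,2]>55);z=X[...,2][m];print(n,lo,m.sum(),np.percentile(z,[10,50,90]).round(1))
    m=(r>20)&(r<32)&(X[...,2]>70);print(X[m].mean(0).round(1))
m=(np.abs(X[...,0]-550)<150)&(np.abs(X[...,1]-480)<15);print(len(X[m]),np.median(X[(X[...,0]>300)&(X[...,0]<450)&(np.abs(X[...,1]-250)<30)][:,2]))
E
```

```text
3 25 99 [76.1 77.5 79.2]
3 10 37 [80.4 81.7 83.5]
[646.3  92.9  76.6]
2 25 112 [75.9 77.7 80. ]
2 10 45 [80.3 81.5 83.5]
[657.   -1.3  76.8]
1 25 134 [75.9 77.6 79.4]
1 10 50 [79.7 81.8 83.1]
[667.3 -95.9  76.8]
1029 0.18775120718514612
```

All three wheels are home (rim tops ≈78, boss tops ≈82). Pressing the plunger.

>>> {"api": "play_rows", "payload": {
  "series": [
    [[0.1,5,1,0,0,0,0.5],[0.1,4.9,0,0,0,0,1],[0,0,0,0,0,0,1],[0,0,0,0,0,0,1],[0,0,0,0,0,0,1],[0,0,-2,0,0,0,1],[0,0,0,0,0,0,1],[0,0,0,0,0,0,1]]
  ]
}}

```text
clock: 39.55
eef_pos: [555.9, -330.1, 135.0]
tool_rot: [3.141, 0.0, 1.57]
force: [0.6, -0.5, -0.5]
width: -0.2
gripper_force: 0.0
```

>>> {"api": "play_rows", "payload": {
  "series": [
    [[0,0,-2,0,0,0,1],[0,0,-0.8,0,0,0,1],[0,0,-0.6,0,0,0,1],[0,0,-0.3,0,0,0,1],[0,0,0,0,0,0,1],[0,0,0,0,0,0,1]]
  ]
}}

```text
clock: 40.3
eef_pos: [555.6, -329.5, 98.5]
tool_rot: [-3.141, 0.0, 1.571]
force: [-3.0, 0.2, 9.2]
width: 0.0
gripper_force: 4.4
```

Near the stop; going a little further.

>>> {"api": "play_rows", "payload": {
  "series": [
    [[0,0,-0.25,0,0,0,1],[0,0,-0.2,0,0,0,1],[0,0,0,0,0,0,1],[0,0,0,0,0,0,1]]
  ]
}}

```text
clock: 40.8
eef_pos: [555.7, -329.6, 96.0]
tool_rot: [-3.141, 0.001, 1.571]
force: [-6.2, 2.3, 20.3]
width: -0.2
gripper_force: 10.3
```

>>> {"api": "play_rows", "payload": {
  "series": [
    [[0,0,0,0,0,0,1],[0,0,2,0,0,0,1],[0,0,4,0,0,0,1],[0,0,4,0,0,0,1],[0,0,0,0,0,0,1],[0,0,0,0,0,0,1],[0,0,0,0,0,0,1]]
  ]
}}

```text
clock: 41.68
eef_pos: [554.9, -329.1, 191.6]
tool_rot: [-3.139, -0.001, 1.571]
force: [0.4, -0.5, -0.1]
width: -0.0
gripper_force: 0.0
```

```bash
python3 - <<'E'
from h import *
p,d,po=snap("e.npz")
a=ortho(p,po,(555,-429),86,40,10);c=get_calibration("scene");s,d=get_image("scene")
v,u=np.mgrid[:420,:560];X=(np.stack([(u-c["K"][0,2])/c["K"][0,0]*d,(v-c["K"][1,2])/c["K"][1,1]*d,d],-1)-c["t"])@c["R"]
for q in((555,-329,21),):
    m=(np.hypot(X[...,0]-q[0],X[...,1]-q[1])<17)&(X[...,2]<125);print(np.median(X[m][:,2]),m.sum())
print(np.abs(cv2.absdiff(a,ortho(np.load("d3.npz")["p"],(np.load("d3.npz")["R"],np.load("d3.npz")["t"]),(555,-429),86,40,10))).mean())
cv2.imwrite("pics/e.png",np.hstack([cv2.resize(a,(380,420)),s[:,:410]])[:,:,::-1])
E
```

```text
41.675 [ 554.9 -329.1  191.6] [-3.1389e+00 -1.3000e-03  1.5710e+00]
109.3817012980355 170
50.8621609375
```

View pics/e.png

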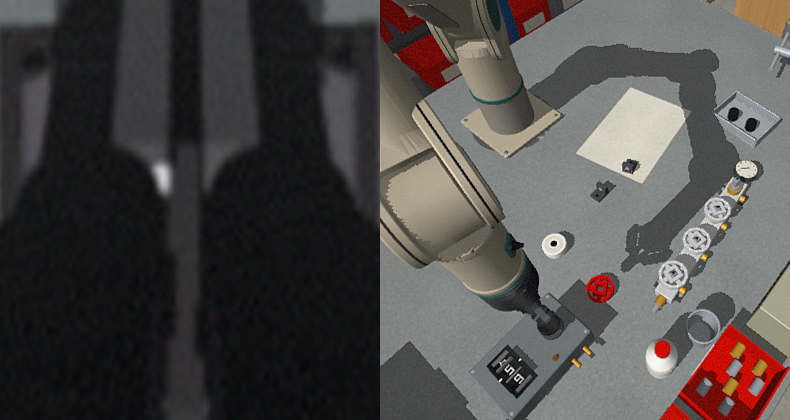

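The plunger is back up (head top measured at 109 mm, 110 at rest). The drum shows 5, caps and wheels are in place, and the bystanders look unmoved. Handing in.

```bash
python3 -c "
from cell import workorder
print(workorder.finish_job())"
```

```text
the job is handed in; nothing more can be done
None
```

The job is handed in at about 42 s of robot time (limit 210 s): both caps are in the tray, all three handwheels are fully home on spindles 1–3, the drum shows 5, and the plunger was then pressed to its stop and came back up; the judge returned no verdict.

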